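# Shut the carabiner tray, draw out the nut tool tray

## Task

Someone left the carabiner tray standing out: push it fully home with a fingertip, and draw the tray with the nut tool all the way out to its stop by hooking a fingertip behind its front lip, in whichever order you like. Pinch and lift nothing, leave what lies in the trays in its tray, keep the belay device's tray shut and leave everything else on the bench alone.

Things in the scene. Friction and masses are not known exactly. Their poses are not given: they have to be found in the camera images.
- box_nut: Fixed pine box, 240 x 104 x 62 mm, with a slide-out tray that holds the nut tool. One of three alike, side by side in any order. Origin: centre of its underside; +x to its back, +y left, z up; the tray opens along -x. Side walls 44 mm high; a roof, top 62 mm high, covers only the rear 72 mm.
- slide_nut (a joint): How far the tray that holds the nut tool stands out, m: 0 fully home, 0.11 at its outer stop. Slides with 1 to 2 N and stays where it is left. In the box's frame when shut: front face x -125 mm; finger bay behind the lip x -112 to -57 mm, 80 mm wide, floor z 16 mm; then a 4 mm cross wall, top z 40 mm; then the contents, 160 mm long, 80 mm wide.
- edge_nut (a point): Middle of the rear top edge of that tray's lip (5 mm aluminium strip, 80 mm wide, 60 mm above the bench, on the back of an 8 mm pine front board 104 mm wide, 56 mm high). Moves with the tray, axes as its box. A hooked finger bears on the upright face below it. Front face: 13 mm from it along -x; the empty finger bay reaches 55 mm along +x.
- box_snap: Fixed pine box, 240 x 104 x 62 mm, with a slide-out tray that holds a carabiner, the box whose tray has been left standing out. One of three alike, side by side in any order. Origin: centre of its underside; +x to its back, +y left, z up; the tray opens along -x. Side walls 44 mm high; a roof, top 62 mm high, covers only the rear 72 mm.
- slide_snap (a joint): How far the tray that holds a carabiner stands out, m: 0 fully home, 0.11 at its outer stop. Slides with 1 to 2 N and stays where it is left. In the box's frame when shut: front face x -125 mm; finger bay behind the lip x -112 to -57 mm, 80 mm wide, floor z 16 mm; then a 4 mm cross wall, top z 40 mm; then the contents, 160 mm long, 80 mm wide.
- edge_snap (a point): Middle of the rear top edge of that tray's lip (5 mm aluminium strip, 80 mm wide, 60 mm above the bench, on the back of an 8 mm pine front board 104 mm wide, 56 mm high). Moves with the tray, axes as its box. A hooked finger bears on the upright face below it. Front face: 13 mm from it along -x; the empty finger bay reaches 55 mm along +x.
- box_belay: Fixed pine box, 240 x 104 x 62 mm, with a slide-out tray that holds the belay device. One of three alike, side by side in any order. Origin: centre of its underside; +x to its back, +y left, z up; the tray opens along -x. Side walls 44 mm high; a roof, top 62 mm high, covers only the rear 72 mm.
- slide_belay (a joint): How far the tray that holds the belay device stands out, m: 0 fully home, 0.11 at its outer stop. Slides with 1 to 2 N and stays where it is left. In the box's frame when shut: front face x -125 mm; finger bay behind the lip x -112 to -57 mm, 80 mm wide, floor z 16 mm; then a 4 mm cross wall, top z 40 mm; then the contents, 160 mm long, 80 mm wide.
- edge_belay (a point): Middle of the rear top edge of that tray's lip (5 mm aluminium strip, 80 mm wide, 60 mm above the bench, on the back of an 8 mm pine front board 104 mm wide, 56 mm high). Moves with the tray, axes as its box. A hooked finger bears on the upright face below it. Front face: 13 mm from it along -x; the empty finger bay reaches 55 mm along +x.
- nut_tool: Flat steel nut tool, 125 mm long, 18 mm wide, 5 mm thick, narrowing to a small hook at its +x end, lying loose lengthwise in its tray (the tray to be drawn out). Origin about mid-length on its underside.
- carabiner_tray: Silver carabiner, 100 x 58 x 10 mm, lying loose in the tray that has been left standing out. Origin: centre of its underside.
- belay_device: Blue anodised belay device, 40 x 31 x 22 mm with a wire loop 28 mm long at its +x end, lying loose in the third tray. Origin: centre of the underside of its block.
- carabiner_1: Silver carabiner, 100 x 58 x 10 mm, lying on the bench in front of the boxes; to be left alone. Origin: centre of its underside.
- carabiner_2: Silver carabiner, 100 x 58 x 10 mm, lying on the bench in front of the boxes; to be left alone. Origin: centre of its underside.
- headlamp: Grey plastic headlamp, about 58 x 78 x 60 mm with its toggle switch on top; to be left alone. Origin: centre of its underside.
- tent_peg: Aluminium tent peg, about 160 mm long, 8 mm thick, lying between two of the boxes; to be left alone. Origin on its underside about mid-length.
- wax_tin: Small round aluminium tin, 38 mm across, 20 mm high, standing between two of the boxes; to be left alone. Origin: centre of its underside.
- mug: White mug, 80 mm across, 85 mm high; to be left alone. Origin: centre of its underside.

How it is judged:
By the outcome, as a careful person would: the job done as asked, in the order asked, and still so for the second after the job is handed in, with the robot touching nothing.
It also fails if it takes over 43 s, if anything falls off the work surface, if the arm or the gripper's body presses on something with over 40 N, if the wrist force passes 120 N, or if a joint passes its speed limit or range.

## Robot

A 7-joint arm with a two-finger parallel gripper is mounted at the origin on the work surface. World frame = base frame: x ahead of the robot, y to its left, z up, the work surface at z = 0. Lengths are in m, angles in rad, forces in N, time in s.
With the tool pointing down it reaches from about 0.4 to 0.85 m from the base axis. Payload 10.4 kg.
Tool frame: the origin (TCP) lies midway between the tips of the shut fingers; the grasp point (between the pads) lies 19 mm behind it (robot.grip_point_offset is the distance from the TCP to the grasp point, in m); z points along the fingers, y is the direction in which the jaws open and shut (so a half turn about z gives the same grasp; the last joint's range is limited). The gripper opens to 85 mm and grips with 20 to 120 N. Pads are 22 mm wide; open, the fingers measure 114 mm over their backs; the gripper's body (76 mm by 85 mm) begins 54 mm behind the grasp point. The pads swing forward as they close: fully open they stand 13 mm farther back than shut.
Start: joints at [1.204, 0.332, -0.065, 1.46, 0.022, 1.35, -0.088], TCP at [0.211, -0.588, 0.231] pointing down, gripper open.
Joint ranges: [-2.6, 2.6], [-0.5, 2.12], [-1.47, 1.34], [0.16, 2.42], [-1.27, 4.41], [0.06, 2.06], [-2.6, 2.6]. Speed limits (rad/s): [2.22, 2.22, 2.79, 2.79, 3.14, 3.14, 3.14].

## Interface

Orientations are given as a 3x3 rotation matrix whose columns are the frame's x, y, z axes.
In Python, from rig import robot gives the robot as it stands. The module is installed in compiled form; this text tells all that it offers.
- The arm moves only by the shell command python3 -m handwheel 'ROWS'. ROWS is JSON, a list of rows, each a list of 7 numbers: the shift along the tool's x, y, z scaled (see below), then the turn, a rotation vector about the tool's x, y, z scaled (see below), then the opening, from -1 (shut) to 1 (fully open). In form: [[x, y, z, wx, wy, wz, hand], ...]. A call has 1 to 20 rows; each row shifts and turns the pose as measured when the row begins, along the tool's axes as they then stand; what a row does not reach is not made up. The controller multiplies each number of a shift by 30 mm and each number of a turn by 0.1 rad. A row lasts 1/12 s, in which the tool goes at most 41.7 mm and 7.16 degrees, less where a joint would pass 70% of its speed; a pose out of reach is approached as far as the arm can. A call with a number of a shift or a turn outside -1 to 1 is refused whole. A call with a gripper value outside its range is refused whole. The fingers move at their own pace and stop on an object; the grip force is fixed at half the most. Time passes only in rows, so rows that do not move let the fingers close. It gives the time, the measured TCP pose, the force and the opening at its end, in the units of the state.
- robot.state(): the state, without advancing time (a new reading comes with each control period).
- robot.get_image(name): name is "scene" or "top" or "wrist"; returns the picture (384x512x3 uint8, red, green, blue); there is no depth.
- robot.camera_params(name): a dict with "camera_matrix" (3x3 intrinsics, pixels), "dist_coeffs" ([k1, k2, p1, p2, k3] as OpenCV has them; the pictures are not rectified), "camera_from_world" (4x4, takes a point from world to camera coordinates). Camera axes: x right, y up, looking along -z (the intrinsics and any distortion apply to the point x, -y, -z); pixel columns grow to the right and rows downward; lengths in m; the calibration is good to about 2 mm. A picture is of the moment at which its call begins: read the wrist's pose just before it. camera_params takes no time and is no camera call; for the wrist camera it gives the pose at the moment of the call.
- robot.sign_off(): hands the job in, once; it reports no verdict.
The state is a dict: "t": time; "joint_positions": joint angles; "qd": joint speeds; "tau": joint torques, N m; "position": TCP position; "tool_rot": TCP orientation; "wrist_force": force on the tool from outside, world axes, zero at the start; "moment": the same for the moment, N m; "opening": finger opening in m.
Only numpy, scipy, OpenCV 4.12 (cv2) and the standard library are available. Lean on these libraries where they do the work, as an engineer would, in place of code of your own. Each camera call takes 0.05 s, during which the arm holds its last target.

## Working session

There is one attempt and no reset: what is moved stays moved. The work goes in short steps, Python scripts to look and compute and a shell command to move; the robot and the scene stay as the last step left them, time stands still between calls to the robot, and variables do not carry over. Pictures are saved under pics/ and viewed, and the job is handed in when it is done.

```bash
mkdir -p pics; cat > h.py <<'E'
import numpy as np, cv2
from rig import robot
def snap(n,f):
    p=robot.camera_params(n); im=robot.get_image(n); cv2.imwrite('pics/'+f,im[:,:,::-1]); np.savez('pics/'+f+'.npz',K=p['camera_matrix'],d=p['dist_coeffs'],T=p['camera_from_world']); return im
def load(f):
    z=np.load('pics/'+f+'.npz'); return z['K'],z['d'],z['T']
def rays(c,px):
    K,d,T=c; u=cv2.undistortPoints(np.array(px,float).reshape(-1,1,2),K,d).reshape(-1,2)
    R=T[:3,:3]; o=-R.T@T[:3,3]
    D=np.c_[u[:,0],-u[:,1],-np.ones(len(u))]@R
    return o,D
def plane(c,px,z):
    o,D=rays(c,px); return o+D*((z-o[2])/D[:,2])[:,None]
def proj(c,P):
    K,d,T=c; P=np.atleast_2d(P); q=P@T[:3,:3].T+T[:3,3]; q=q*[1,-1,-1]
    return cv2.projectPoints(q,np.zeros(3),np.zeros(3),K,d)[0].reshape(-1,2)
def tri(c1,p1,c2,p2):
    o1,D1=rays(c1,p1);o2,D2=rays(c2,p2);out=[]
    for a,b in zip(D1,D2):
        s=np.linalg.lstsq(np.c_[a,-b],o2-o1,rcond=None)[0]; P=o1+s[0]*a;Q=o2+s[1]*b
        out.append(np.r_[(P+Q)/2,np.linalg.norm(P-Q)])
    return np.array(out)
E
python3 - <<'E'
from h import *
for n in ['scene','top','wrist']: snap(n,n+'0.png')
s=robot.state(); print(s['t'],s['position'],s['tool_rot'],s['opening'],s['wrist_force'])
E
```

```text
0.15 [ 0.21058616 -0.58815617  0.23069932] [[ 9.41474940e-01  3.37082721e-01 -4.20270177e-04]
 [ 3.37082977e-01 -9.41474424e-01  9.87591713e-04]
 [-6.27735207e-05 -1.07145877e-03 -9.99999424e-01]] 0.08522881641458532 [ 0.71241757  0.13880135 -0.02650571]
```

View pics/scene0.png

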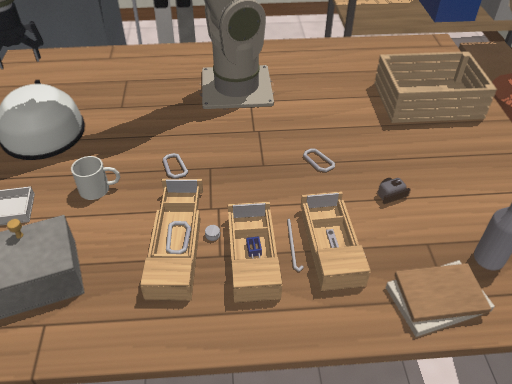

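View pics/top0.png

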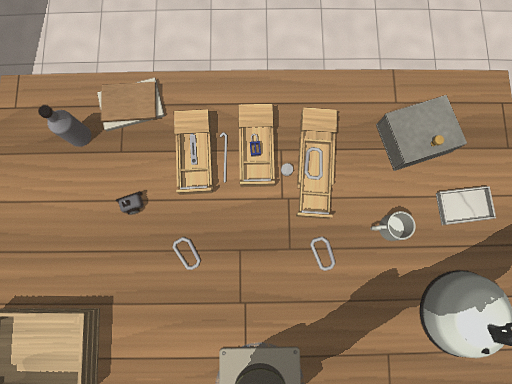

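View pics/wrist0.png

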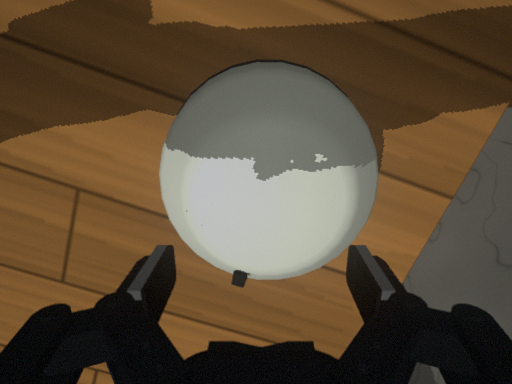

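The top view shows the boxes. Left, at (194,150), is the nut-tool box, shut. Middle, at (257,145), is the belay box, shut. Right, at (318,160), is the carabiner box, standing out with its front at (315,214). I'll zoom in to measure them.

```bash
python3 - <<'E'
from h import *
im=cv2.imread('pics/top0.png'); c=cv2.resize(im[95:225,165:345],None,fx=4.4,fy=4.4,interpolation=cv2.INTER_CUBIC); cv2.imwrite('pics/topz.png',c)
im=cv2.imread('pics/scene0.png'); c=cv2.resize(im[175:305,140:375],None,fx=3.4,fy=3.4,interpolation=cv2.INTER_CUBIC); cv2.imwrite('pics/scenez.png',c)
E
```

```text
(no output)
```

View pics/topz.png

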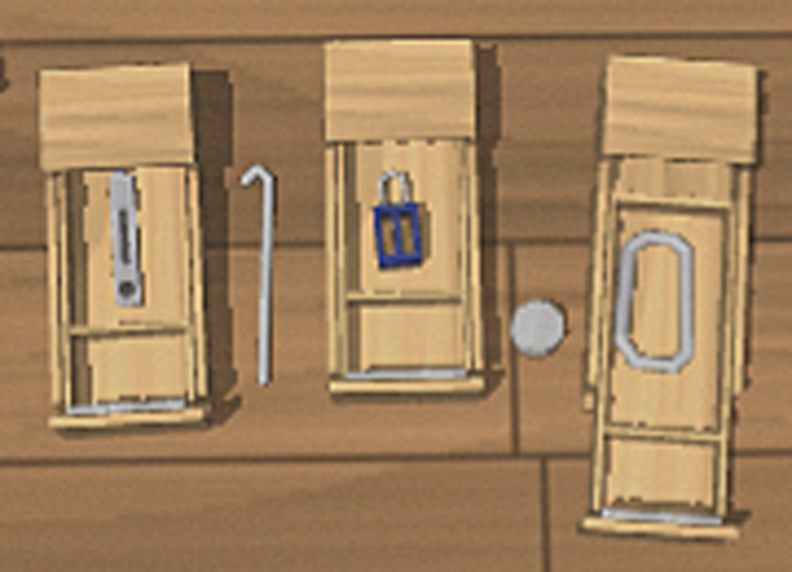

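View pics/scenez.png

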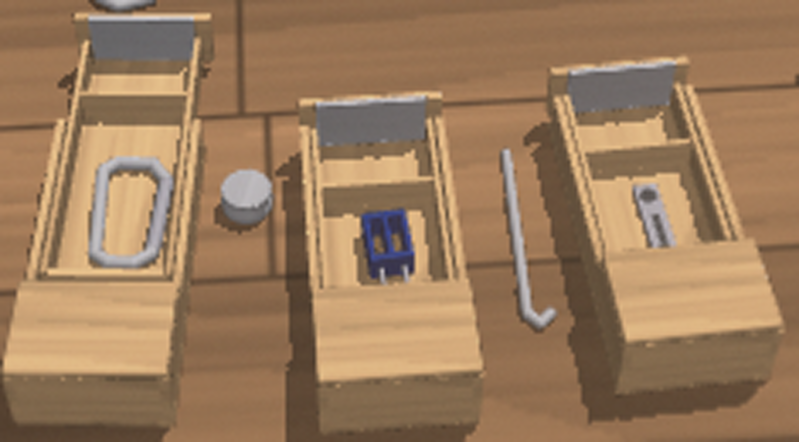

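```bash
python3 - <<'E'
from h import *
def zz(f,o,boxes):
    im=cv2.imread('pics/'+f); out=[]
    for x,y in boxes: out.append(cv2.resize(im[y:y+26,x:x+50],None,fx=14,fy=7*2,interpolation=cv2.INTER_CUBIC)[:, :])
    out=[cv2.resize(k,(790,int(26*15.8))) for k in out]
    cv2.imwrite('pics/'+o,cv2.resize(np.vstack(out),(400*1,  int(26*8*len(out)))) )
zz('top0.png','tz2.png',[(170,172),(235,168),(293,200)])
zz('scene0.png','sz2.png',[(300,186),(225,197),(158,173)])
E
```

```text
(no output)
```

View pics/tz2.png

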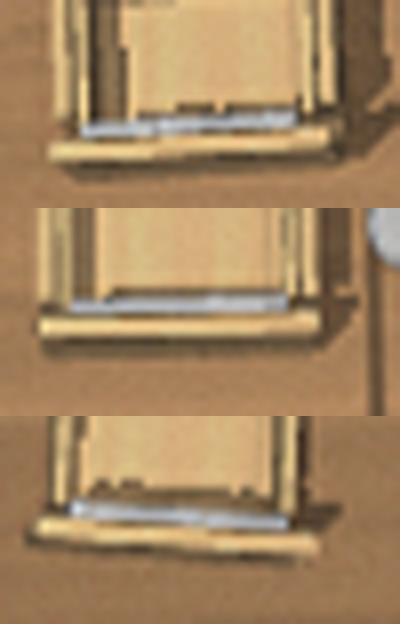

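View pics/sz2.png

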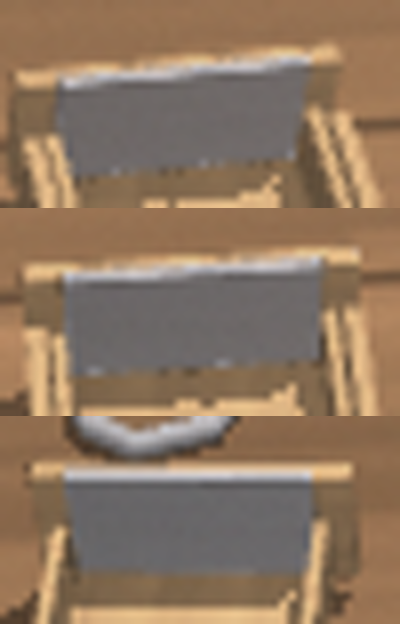

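```bash
python3 - <<'E'
from h import *
ct=load('top0.png'); cs=load('scene0.png')
def f(o,l): return np.array(l,float)/8-.5+o
T={'nut':f((170,172),[(82,124),(296,112)]),'belay':f((235,168),[(70,93),(288,86)]),'snap':f((293,200),[(72,84),(290,99)])}
S={'nut':f((300,186),[(310,64),(60,87)]),'belay':f((225,197),[(322,55),(65,72)]),'snap':f((158,173),[(312,60),(66,64)])}
for k in T:
    P=tri(ct,T[k],cs,S[k]); e=P[0,:3]-P[1,:3]; m=P[:,:3].mean(0)
    Q=plane(ct,T[k],.06); eq=Q[0]-Q[1]
    print(k,P.round(4).tolist(),'len',np.linalg.norm(e).round(4),'yaw',np.degrees(np.arctan2(-e[0],e[1])).round(2),'mid',m.round(4),'topplane',Q.mean(0).round(4),np.degrees(np.arctan2(-eq[0],eq[1])).round(2), plane(cs,S[k],.06).mean(0).round(4))
def z(l): return np.array(l,float)/4.4-.5+[165,95]
R={'nut':[(40,70),(190,64),(193,163),(42,170)],'belay':[(325,43),(473,40),(477,138),(327,141)],'snap':[(609,57),(760,66),(756,164),(603,156)]}
for k in R:
    Q=plane(ct,z(R[k]),.062); a=(Q[0]+Q[1])/2-(Q[2]+Q[3])/2; b=(Q[0]+Q[3]-Q[1]-Q[2])/2
    print(k,'roof',Q.round(4)[:,:2].tolist(),'depth',np.linalg.norm(a),'w',np.linalg.norm(b),'yaw',np.degrees(np.arctan2(a[1],a[0])),np.degrees(np.arctan2(-b[0],b[1])))
print(plane(ct,[(186,252),(322,254)],.01), plane(ct,z([(537,328)]),.02))
E
```

```text
nut [[0.5791, 0.2257, 0.0609, 0.0003], [0.5826, 0.1471, 0.0602, 0.0013]] len 0.0788 yaw 2.56 mid [0.5809 0.1864 0.0605] topplane [0.581  0.1869 0.06  ] 2.51 [0.5804 0.1862 0.06  ]
belay [[0.6001, 0.0397, 0.0615, 0.0005], [0.6017, -0.0396, 0.0618, 0.0007]] len 0.0793 yaw 1.15 mid [6.009e-01 1.000e-04 6.170e-02] topplane [0.6012 0.     0.06  ] 1.16 [5.993e-01 2.000e-04 6.000e-02]
snap [[0.5066, -0.1276, 0.0624, 0.0005], [0.5003, -0.2068, 0.0601, 0.001]] len 0.0794 yaw -4.56 mid [ 0.5034 -0.1672  0.0613] topplane [ 0.5036 -0.1677  0.06  ] -4.76 [ 0.5022 -0.1669  0.06  ]
nut roof [[0.8154, 0.2496], [0.8182, 0.1462], [0.7469, 0.1434], [0.7434, 0.2463]] depth 0.07172939170250406 w 0.10317278723156434 yaw 2.413135594000677 1.75117678395758
belay roof [[0.8323, 0.0532], [0.8334, -0.049], [0.7624, -0.0503], [0.7614, 0.0521]] depth 0.07100157875024986 w 0.10233290765654914 yaw 0.9430481773234157 0.5705724825975782
snap roof [[0.8201, -0.1427], [0.8128, -0.2472], [0.742, -0.2408], [0.7486, -0.1361]] depth 0.0714309262112553 w 0.10479993053307574 yaw -5.235388856448919 -3.82133425819963
[[ 0.39175393  0.21367773  0.01      ]
 [ 0.3801546  -0.19127779  0.01      ]] [[ 0.6385706 -0.0912731  0.02     ]]
```

```bash
python3 -m handwheel '[[0,0,-0.8,0,0,0.5,-1],[0,0,-0.8,0,0,0.86,-1],[0,0,-0.8,0,0,0.86,-1],[0,0,-0.8,0,0,0.86,-1],[0,0,-0.5,0,0,0.86,-1],[0,0,0,0,0,0.4,-1]]'
cat >> h.py <<'E'
def need(t,yaw):
    s=robot.state(); R=s['tool_rot']; yaw=np.radians(yaw)
    G=np.array([[np.cos(yaw),np.sin(yaw),0],[np.sin(yaw),-np.cos(yaw),0],[0,0,-1]])
    w=cv2.Rodrigues(R.T@G)[0].ravel()
    d=np.array(t)-s['position']
    print('t',s['t'],'pos',s['position'].round(4),'yaw',np.degrees(np.arctan2(R[1,0],R[0,0])).round(2),'open',s['opening'],'F',s['wrist_force'].round(2))
    print('shift units (now axes)',(R.T@d/.03).round(2),'(goal axes)',(G.T@d/.03).round(2),'turn units',(w/.1).round(2))
E
python3 - <<'E'
from h import *
need([0.455,-0.1630,0.2],-4.9)
E
```

```text
t: 0.65
position: [0.2097, -0.5866, 0.3424]
tool_rot: [[0.994, -0.109, -0.004], [-0.109, -0.994, 0.009], [-0.005, -0.009, -1.0]]
wrist_force: [0.9, -0.1, 1.1]
opening: 0.0126
t 0.65 pos [ 0.2097 -0.5866  0.3424] yaw -6.23 open 0.01258351293002086 F [ 0.87 -0.1   1.11]
shift units (now axes) [  6.62 -14.88   4.85] (goal axes) [  6.94 -14.77   4.75] turn units [-0.09  0.05 -0.23]
```

```bash
python3 -m handwheel '[[0.2,-0.4,0,0,0,-0.2,-1],[0.4,-0.8,0,0,0,0,-1],[0.4,-0.9,0,0,0,0,-1],[0.4,-0.9,0,0,0,0,-1],[0.4,-0.9,0,0,0,0,-1],[0.4,-0.9,0,0,0,0,-1],[0.4,-0.9,0,0,0,0,-1],[0.4,-0.9,0,0,0,0,-1],[0.4,-0.9,0,0,0,0,-1],[0.4,-0.9,0,0,0,0,-1],[0.4,-0.9,0,0,0,0,-1],[0.4,-0.9,0.2,0,0,0,-1],[0.4,-0.9,0.4,0,0,0,-1],[0.4,-0.9,0.4,0,0,0,-1],[0.4,-0.9,0.4,0,0,0,-1],[0.4,-0.7,0.4,0,0,0,-1],[0.2,-0.3,0.4,0,0,0,-1],[0,0,0,0,0,0,-1]]'
python3 - <<'E'
from h import *
need([0.455,-0.1630,0.15],-4.9)
snap('wrist','w1.png'); need([0.455,-0.1630,0.1],-4.9)
E
```

```text
t: 2.15
position: [0.4354, -0.1443, 0.2649]
tool_rot: [[0.999, -0.03, -0.018], [-0.03, -0.999, 0.011], [-0.018, -0.01, -1.0]]
wrist_force: [-0.8, -0.3, -0.7]
opening: -0.0
t 2.15 pos [ 0.4354 -0.1443  0.2649] yaw -1.71 open -2.428562641324686e-05 F [-0.79 -0.32 -0.73]
shift units (now axes) [0.74 0.64 3.81] (goal axes) [0.7  0.56 3.83] turn units [-0.1   0.18  0.56]
t 2.2 pos [ 0.4353 -0.1453  0.266 ] yaw -1.76 open 1.356695567419289e-05 F [-0.27  0.41 -0.17]
shift units (now axes) [0.77 0.62 5.52] (goal axes) [0.71 0.53 5.53] turn units [-0.09  0.18  0.55]
```

View pics/w1.png

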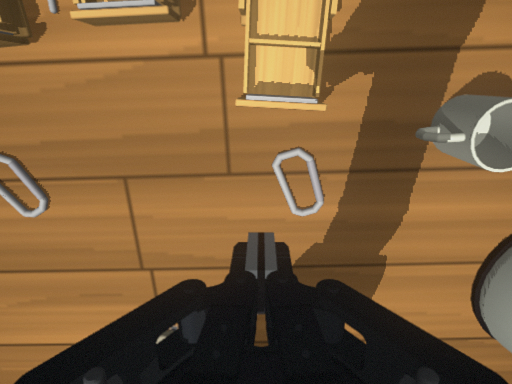

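The wrist view shows the shut fingertips at (262,240), carabiner_2 at (298,180), and the snap tray lip running from (247,97) to (319,101). I'll check the lip position from here.

```bash
python3 - <<'E'
from h import *
c=load('w1.png'); P=plane(c,[(247,96),(319,100)],.06); print(P.round(4),P.mean(0),np.linalg.norm(P[0]-P[1])); P=plane(c,[(284,157),(315,212)],.01);print(P)
print('fingertip proj',proj(c,robot.state()['position']))
print(plane(c,[(236,107),(325,109)],.058).round(4))
E
```

```text
[[ 0.5062 -0.1299  0.06  ]
 [ 0.4997 -0.2096  0.06  ]] [ 0.50293356 -0.16977118  0.06      ] 0.07997748327620718
[[ 0.42364189 -0.17375344  0.01      ]
 [ 0.34123263 -0.21816417  0.01      ]]
fingertip proj [[261.22768788 250.7494433 ]]
[[ 0.4946 -0.1169  0.058 ]
 [ 0.4896 -0.2171  0.058 ]]
```

```bash
python3 -m handwheel '[[0.4,0.4,0.7,-0.1,0.15,0.5,-1],[0.4,0.3,0.9,0,0,0,-1],[0.15,0.05,0.9,0,0,0,-1],[0,0,0.9,0,0,0,-1],[0,0,0.9,0,0,0,-1],[0,0,0.8,0,0,0,-1],[0,0,0.6,0,0,0,-1],[0,0,0.3,0,0,0,-1],[0,0,0,0,0,0,-1]]'
python3 - <<'E'
from h import *
need([0.465,-0.1653,0.037],-4.9)
E
```

```text
t: 2.95
position: [0.4599, -0.1811, 0.0847]
tool_rot: [[0.997, -0.081, 0.002], [-0.08, -0.997, -0.011], [0.003, 0.011, -1.0]]
wrist_force: [-1.0, 0.3, 0.3]
opening: -0.0002
t 2.95 pos [ 0.4599 -0.1811  0.0847] yaw -4.62 open -0.0001635212263159768 F [-1.05  0.26  0.29]
shift units (now axes) [ 0.12 -0.56  1.59] (goal axes) [ 0.12 -0.54  1.59] turn units [ 0.11 -0.03  0.05]
```

```bash
python3 -m handwheel '[[0.1,-0.3,0.5,0.1,0,0.05,-1],[0,-0.2,0.5,0,0,0,-1],[0,0,0.5,0,0,0,-1],[0,0,0.2,0,0,0,-1],[0,0,0,0,0,0,-1]]'
python3 - <<'E'
from h import *
need([0.465,-0.1653,0.037],-4.9)
E
```

```text
t: 3.37
position: [0.4668, -0.1713, 0.0385]
tool_rot: [[0.996, -0.088, 0.009], [-0.088, -0.996, -0.006], [0.01, 0.005, -1.0]]
wrist_force: [0.5, 0.0, 0.2]
opening: 0.0001
t 3.3667 pos [ 0.4668 -0.1713  0.0385] yaw -5.03 open 5.350497404297874e-05 F [0.55 0.02 0.18]
shift units (now axes) [-0.08 -0.19  0.05] (goal axes) [-0.08 -0.19  0.05] turn units [ 0.05 -0.1  -0.02]
```

```bash
python3 -m handwheel '[[0.1,-0.15,0,0,-0.1,0,-1],[0.15,0,0,0,0,0,-1],[0.2,0,0,0,0,0,-1],[0.25,0,0,0,0,0,-1],[0.25,0,0,0,0,0,-1],[0.25,0,0,0,0,0,-1],[0.25,0,0,0,0,0,-1],[0.25,0,0,0,0,0,-1]]'
python3 - <<'E'
from h import *
need([0.465+.094*.9963,-0.1653-.094*.0854,0.037],-4.9)
E
```

```text
t: 4.03
position: [0.5229, -0.1732, 0.0427]
tool_rot: [[0.996, -0.089, -0.001], [-0.089, -0.996, -0.008], [-0.0, 0.008, -1.0]]
wrist_force: [-2.5, 1.0, 0.4]
opening: 0.0001
t 4.0333 pos [ 0.5229 -0.1732  0.0427] yaw -5.12 open 0.00010357609434752319 F [-2.49  0.98  0.36]
shift units (now axes) [ 1.19 -0.1   0.19] (goal axes) [ 1.19 -0.1   0.19] turn units [ 0.08  0.   -0.04]
```

Contact at about 2.5 N and the tray is moving. I'll go on to the home stop.

```bash
python3 -m handwheel '[[0.2,0,0.05,0,0,0,-1],[0.2,0,0.05,0,0,0,-1],[0.2,0,0.05,0,0,0,-1],[0.2,0,0,0,0,0,-1],[0.15,0,0,0,0,0,-1],[0.1,0,0,0,0,0,-1]]'
python3 - <<'E'
from h import *
need([0.465+.094*.9963,-0.1653-.094*.0854,0.037],-4.9)
E
```

```text
t: 4.53
position: [0.5598, -0.1764, 0.038]
tool_rot: [[0.996, -0.089, 0.001], [-0.089, -0.996, -0.007], [0.002, 0.007, -1.0]]
wrist_force: [-0.9, -0.4, 1.2]
opening: 0.0
t 4.5333 pos [ 0.5598 -0.1764  0.038 ] yaw -5.1 open 3.439356224432896e-05 F [-0.86 -0.39  1.19]
shift units (now axes) [-0.05 -0.1   0.03] (goal axes) [-0.05 -0.1   0.03] turn units [ 0.07 -0.02 -0.04]
```

```bash
python3 -m handwheel '[[0.1,0,0,0,0,0,-1],[0.1,0,0,0,0,0,-1]]' | grep -E 'pos|force'; python3 -m handwheel '[[0.1,0,0,0,0,0,-1],[0.1,0,0,0,0,0,-1]]'| grep -E 'pos|force'; python3 -m handwheel '[[0.15,0,0,0,0,0,-1],[0.15,0,0,0,0,0,-1]]'| grep -E 'pos|force'
```

```text
position: [0.5635, -0.1768, 0.0377]
wrist_force: [-32.0, 4.9, 26.7]
position: [0.5631, -0.1768, 0.0371]
wrist_force: [-17.8, 4.3, 15.8]
position: [0.5629, -0.177, 0.0364]
wrist_force: [-26.4, 4.0, 23.3]
```

The force rose to 18–32 N with no further motion, so the tray is at its home stop. I'll back off and lift.

```bash
python3 -m handwheel '[[-0.3,0,0,0,0,0,-1],[-0.5,0,0,0,0,0,-1],[-0.5,0,-0.3,0,0,0,-1],[-0.6,0,-0.9,0,0,0,-1],[-0.6,0,-1,0,0,0,-1],[-0.6,0,-1,0,0,0,-1],[-0.4,-0.4,-1,0,0,-0.3,-1],[-0.2,-0.8,-1,0,0,-0.4,-1],[0,-0.9,-0.4,0,0,-0.4,-1],[0,-0.9,0,0,0,-0.3,-1],[0,-0.9,0,0,0,0,-1],[0,-0.5,0,0,0,0,-1],[0,-0.2,0,0,0,0,-1]]'
python3 - <<'E'
from h import *
snap('wrist','w2.png'); snap('top','t2.png');snap('scene','s2.png'); need([.6,.188,.2],2.6)
a=cv2.imread('pics/t2.png');b=cv2.imread('pics/s2.png')
cv2.imwrite('pics/t2z.png',cv2.resize(a[95:225,165:345],None,fx=4.4,fy=4.4,interpolation=cv2.INTER_CUBIC))
cv2.imwrite('pics/s2z.png',cv2.resize(b[175:305,140:375],None,fx=3.4,fy=3.4,interpolation=cv2.INTER_CUBIC))
E
```

```text
t: 6.12
position: [0.4567, -0.0248, 0.2194]
tool_rot: [[0.998, 0.049, -0.034], [0.049, -0.999, -0.007], [-0.034, 0.006, -0.999]]
wrist_force: [-0.2, -0.3, -1.1]
opening: 0.0003
t 6.2667 pos [ 0.4566 -0.0275  0.2188] yaw 2.67 open 0.0005091598245710577 F [0.91 0.15 0.72]
shift units (now axes) [ 5.13 -6.96  0.4 ] (goal axes) [ 5.1  -6.96  0.63] turn units [0.06 0.36 0.01]
```

View pics/w2.png

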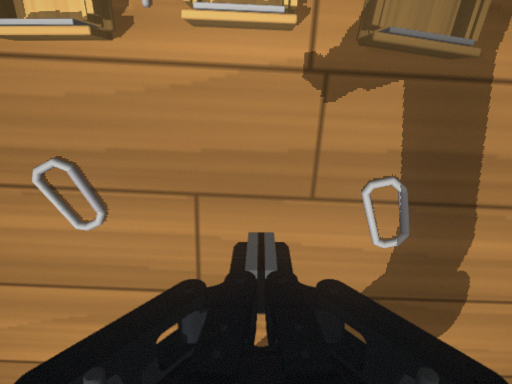

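View pics/t2z.png

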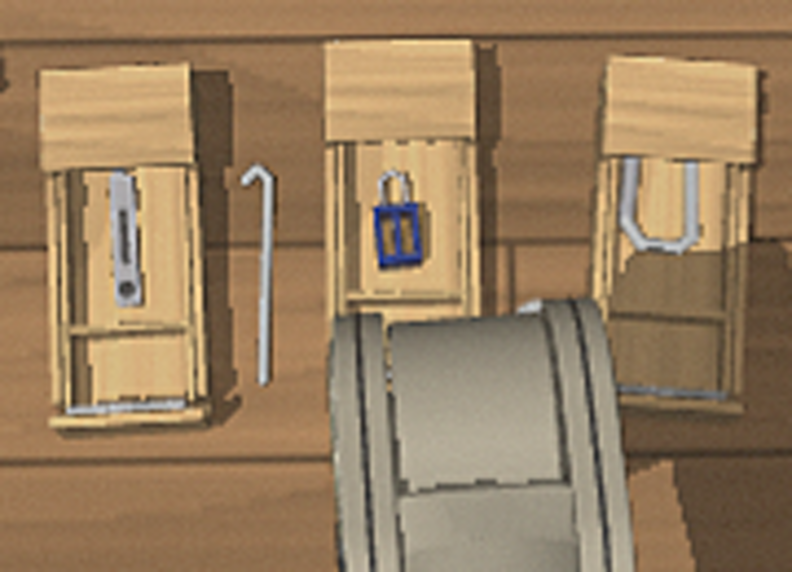

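View pics/s2z.png

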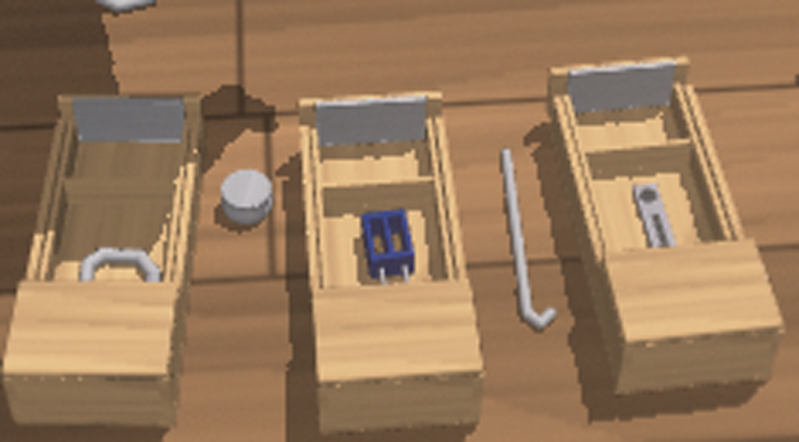

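The snap tray now sits flush with its box in both views, and its carabiner is still inside. Next I move over the nut tray's finger bay.

```bash
python3 -m handwheel '[[0.3,-0.3,0,0.05,0.36,0,-1],[0.6,-0.7,0,0,0,0,-1],[0.7,-0.9,0,0,0,0,-1],[0.7,-0.9,0,0,0,0,-1],[0.7,-0.9,0,0,0,0,-1],[0.7,-0.9,0,0,0,0,-1],[0.6,-0.9,0,0,0,0,-1],[0.4,-0.7,0,0,0,0,-1],[0.2,-0.3,0,0,0,0,-1],[0,0,0,0,0,0,-1],[0,0,0,0,0,0,-1]]'
python3 - <<'E'
from h import *
snap('wrist','w3.png')
need([.607,.188,.12],2.6)
E
```

```text
t: 7.18
position: [0.6079, 0.1557, 0.2088]
tool_rot: [[1.0, 0.011, -0.007], [0.011, -1.0, -0.008], [-0.007, 0.008, -1.0]]
wrist_force: [0.5, -0.7, 0.3]
opening: -0.0
t 7.2333 pos [0.6078 0.1551 0.2087] yaw 0.61 open 6.318820477033568e-05 F [-0.64 -0.11 -0.42]
shift units (now axes) [ 0.01 -1.12  2.95] (goal axes) [ 0.02 -1.1   2.96] turn units [ 0.09  0.08 -0.35]
```

View pics/w3.png

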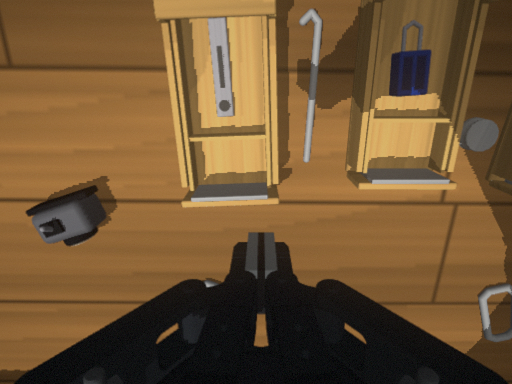

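The wrist view shows the nut tray lip with its strip at (192–268, 190–198) and the finger bay above it at rows 138–185. I'll cross-check the lip edge from here.

```bash
python3 - <<'E'
from h import *
c=load('w3.png'); im=cv2.imread('pics/w3.png'); cv2.imwrite('pics/w3z.png',cv2.resize(im[120:215,170:290],None,fx=6,fy=6,interpolation=cv2.INTER_CUBIC))
P=plane(c,[(192,199),(268,197)],.06); print(P.round(4),P.mean(0).round(4),np.linalg.norm(P[0]-P[1]))
P=plane(c,[(191,138),(266,134)],.04); print('crosswall',P.round(4))
print(proj(c,[[.581,.1868,.06],[.5793,.2267,.06],[.5829,.1469,.06]]))
E
```

```text
[[0.5791 0.2245 0.06  ]
 [0.5821 0.1457 0.06  ]] [0.5806 0.1851 0.06  ] 0.07889396516962344
crosswall [[0.6391 0.2261 0.04  ]
 [0.6441 0.1484 0.04  ]]
[[228.35691905 197.62392096]
 [189.898428   198.82449684]
 [266.85495446 196.23924942]]
```

View pics/w3z.png

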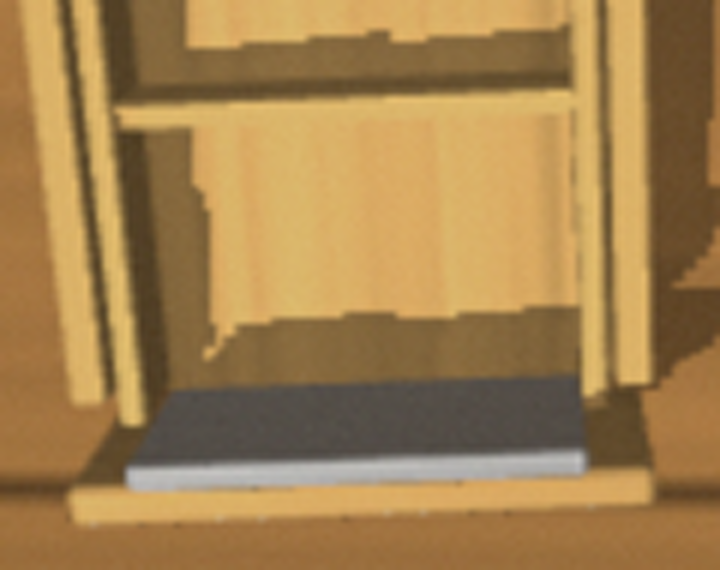

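```bash
python3 -m handwheel '[[0,-0.5,0.4,0.05,0,-0.35,-1],[0,-0.4,0.7,0,0,0,-1],[0,-0.1,0.7,0,0,0,-1],[0,0,0.6,0,0,0,-1],[0,0,0.3,0,0,0,-1],[0,0,0,0,0,0,-1],[0,0,0,0,0,0,-1]]'
python3 - <<'E'
from h import *
need([.607,.187,.032],2.6)
E
```

```text
t: 7.82
position: [0.6059, 0.1796, 0.1218]
tool_rot: [[0.999, 0.047, -0.006], [0.047, -0.999, -0.006], [-0.006, 0.006, -1.0]]
wrist_force: [0.3, -0.4, 0.8]
opening: 0.0002
t 7.8167 pos [0.6059 0.1796 0.1218] yaw 2.71 open 0.00017155579947542677 F [ 0.26 -0.39  0.84]
shift units (now axes) [ 0.07 -0.26  2.99] (goal axes) [ 0.05 -0.24  2.99] turn units [0.06 0.06 0.02]
```

```bash
python3 -m handwheel '[[0.05,-0.25,0.4,0.05,0.05,0,-1],[0,0,0.6,0,0,0,-1],[0,0,0.6,0,0,0,-1],[0,0,0.6,0,0,0,-1],[0,0,0.3,0,0,0,-1],[0,0,0,0,0,0,-1],[0,0,0,0,0,0,-1]]'
python3 - <<'E'
from h import *
need([.592,.187,.032],2.6)
E
```

```text
t: 8.4
position: [0.6121, 0.1861, 0.0524]
tool_rot: [[0.999, 0.045, 0.011], [0.045, -0.999, 0.001], [0.011, -0.0, -1.0]]
wrist_force: [-0.3, 0.8, -0.2]
opening: 0.0
t 8.4 pos [0.6121 0.1861 0.0524] yaw 2.6 open 4.039983709528811e-05 F [-0.27  0.77 -0.2 ]
shift units (now axes) [-0.68 -0.06  0.67] (goal axes) [-0.67 -0.06  0.68] turn units [-0.   -0.11 -0.  ]
```

```bash
python3 -m handwheel '[[-0.1,0,0.4,0,-0.1,0,-1],[-0.1,0,0.2,0,0,0,-1],[-0.1,0,0,0,0,0,-1],[-0.15,0,0,0,0,0,-1],[-0.15,0,0,0,0,0,-1],[-0.2,0,0,0,0,0,-1]]'
python3 - <<'E'
from h import *
need([.592-.11,.187-.005,.032],2.6)
E
```

```text
t: 8.9
position: [0.5892, 0.1854, 0.0365]
tool_rot: [[0.999, 0.044, 0.005], [0.044, -0.999, 0.002], [0.005, -0.002, -1.0]]
wrist_force: [2.0, 0.1, -1.0]
opening: 0.0
t 8.9 pos [0.5892 0.1854 0.0365] yaw 2.53 open 1.61474325061336e-05 F [ 1.97  0.06 -1.05]
shift units (now axes) [-3.57 -0.05  0.13] (goal axes) [-3.57 -0.05  0.15] turn units [-0.02 -0.05 -0.01]
```

Hooked, with about 2 N on the lip. Drawing the tray out.

```bash
python3 -m handwheel '[[-0.2,0,0.03,0,0,0,-1],[-0.2,0,0.03,0,0,0,-1],[-0.2,0,0.03,0,0,0,-1],[-0.2,0,0,0,0,0,-1],[-0.2,0,0,0,0,0,-1],[-0.2,0,0,0,0,0,-1],[-0.2,0,0,0,0,0,-1],[-0.2,0,0,0,0,0,-1]]'
python3 - <<'E'
from h import *
need([.592-.11,.187-.005,.032],2.6)
E
```

```text
t: 9.57
position: [0.5375, 0.1831, 0.0352]
tool_rot: [[0.999, 0.044, 0.01], [0.044, -0.999, 0.002], [0.01, -0.002, -1.0]]
wrist_force: [2.2, 0.5, -0.1]
opening: 0.0002
t 9.5667 pos [0.5375 0.1831 0.0352] yaw 2.52 open 0.00018232909112460947 F [ 2.16  0.46 -0.08]
shift units (now axes) [-1.85 -0.04  0.09] (goal axes) [-1.85 -0.05  0.11] turn units [-0.02 -0.1  -0.01]
```

```bash
python3 -m handwheel '[[-0.2,0,0.03,0,-0.1,0,-1],[-0.2,0,0.03,0,0,0,-1],[-0.2,0,0,0,0,0,-1],[-0.2,0,0,0,0,0,-1],[-0.2,0,0,0,0,0,-1],[-0.15,0,0,0,0,0,-1],[-0.1,0,0,0,0,0,-1]]'
python3 - <<'E'
from h import *
need([.592-.11,.187-.005,.032],2.6)
E
```

```text
t: 10.15
position: [0.4956, 0.1812, 0.0334]
tool_rot: [[0.999, 0.044, -0.0], [0.044, -0.999, 0.002], [-0.0, -0.002, -1.0]]
wrist_force: [1.4, 0.2, 0.3]
opening: -0.0002
t 10.15 pos [0.4956 0.1812 0.0334] yaw 2.54 open -0.00015131249274778403 F [1.42 0.2  0.32]
shift units (now axes) [-0.45 -0.05  0.05] (goal axes) [-0.45 -0.05  0.05] turn units [-0.02  0.   -0.01]
```

```bash
python3 -m handwheel '[[-0.12,0,0,0,0,0,-1],[-0.12,0,0,0,0,0,-1]]' | grep -E 'pos|force'; python3 -m handwheel '[[-0.12,0,0,0,0,0,-1],[-0.12,0,0,0,0,0,-1]]' | grep -E 'pos|force';python3 -m handwheel '[[-0.1,0,0,0,0,0,-1],[-0.1,0,0,0,0,0,-1]]' | grep -E 'pos|force'
```

```text
position: [0.4876, 0.1809, 0.0334]
wrist_force: [1.8, -1.0, -0.0]
position: [0.4871, 0.1809, 0.0345]
wrist_force: [23.8, 3.2, -17.0]
position: [0.4874, 0.1808, 0.0355]
wrist_force: [17.2, 3.2, -12.7]
```

The stop is reached: 17–24 N with no further motion, and the travel fits the tray having started about 4 mm out. I'll unload the finger and lift straight out.

```bash
python3 -m handwheel '[[0.25,0,0,0,0,0,-1],[0.25,0,0,0,0,0,-1],[0.1,0,-0.1,0,0,0,-1],[0,0,-0.4,0,0,0,-1],[0,0,-0.7,0,0,0,-1],[0,0,-0.9,0,0,0,-1],[0,0,-0.9,0,0,0,-1],[0,0,-0.9,0,0,0,-1],[0,0,-0.9,0,0,0,-1],[0,0,-0.9,0,0,0,-1],[-0.5,0,-0.5,0,0,0,-1],[-0.9,0,0,0,0,0,-1],[-0.9,0,0,0,0,0,-1],[-0.5,0,0,0,0,0,-1],[0,0,0,0,0,0,-1],[0,0,0,0,0,0,-1]]'
python3 - <<'E'
from h import *
for n in ['wrist','top','scene']: snap(n,n+'9.png')
a=cv2.imread('pics/top9.png');b=cv2.imread('pics/scene9.png')
cv2.imwrite('pics/t9z.png',cv2.resize(a[95:275,165:345],None,fx=3.3,fy=3.3,interpolation=cv2.INTER_CUBIC))
cv2.imwrite('pics/s9z.png',cv2.resize(b[130:305,140:375],None,fx=3.4,fy=3.4,interpolation=cv2.INTER_CUBIC))
E
```

```text
t: 11.98
position: [0.4067, 0.1799, 0.2372]
tool_rot: [[0.999, 0.05, 0.017], [0.05, -0.999, 0.012], [0.017, -0.011, -1.0]]
wrist_force: [-0.1, 0.2, 0.6]
opening: -0.0003
```

View pics/t9z.png

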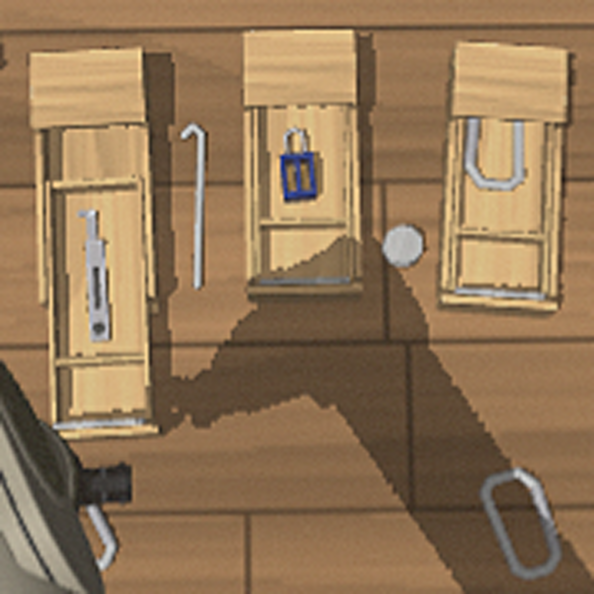

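View pics/s9z.png

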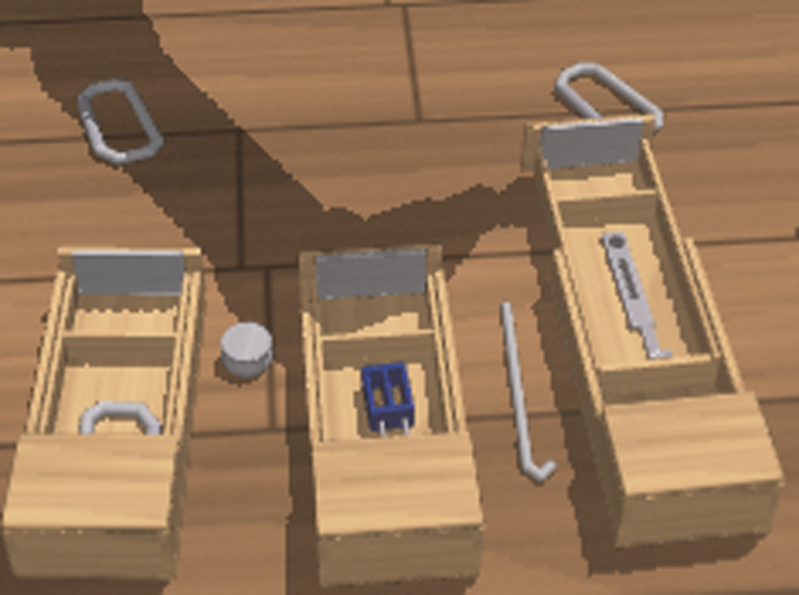

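View pics/wrist9.png

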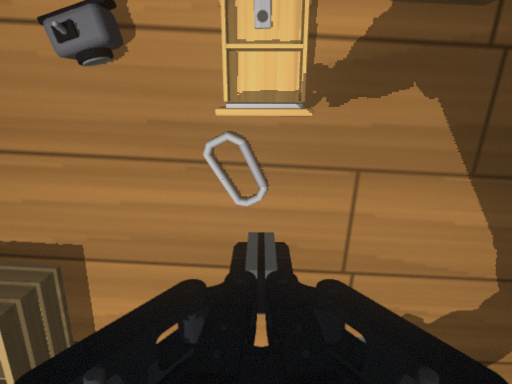

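```bash
python3 - <<'E'
from h import *
ct=load('top9.png'); cs=load('scene9.png'); cw=load('wrist9.png')
a=lambda l:np.array(l,float)/3.3-.5+[165,95]
b=lambda l:np.array(l,float)/3.4-.5+[140,130]
back={'snap':((.8165,-.195),-4.9),'nut':((.8168,.1979),2.6)}
T={'snap':[(457,287),(545,293)],'nut':[(54,424),(143,415)]}
S={'snap':[(183,253),(75,255)],'nut':[(641,122),(541,127)]}
for k in T:
    P=tri(ct,a(T[k]),cs,b(S[k])); m=P[:,:3].mean(0); (B,y)=back[k]; y=np.radians(y)
    print(k,P.round(4).tolist(),'out',((np.array(B)-m[:2])@[np.cos(y),np.sin(y)]-.232).round(4))
P=plane(cw,[(226,103),(302,105)],.06); print('wrist nut',P.round(4),P.mean(0))
E
```

```text
snap [[0.5906, -0.1348, 0.063, 0.0003], [0.5846, -0.2129, 0.0607, 0.0012]] out -0.0021
nut [[0.4737, 0.22, 0.06, 0.0016], [0.4799, 0.1409, 0.0658, 0.0029]] out 0.1084
wrist nut [[0.4755 0.2205 0.06  ]
 [0.4776 0.1419 0.06  ]] [0.47653168 0.1811762  0.06      ]
```

```bash
python3 - <<'E'
from h import *
print(robot.sign_off(), robot.state()['t'])
E
```

```text
the job is handed in; nothing more can be done
the job is handed in; nothing more can be done
```

The carabiner tray is pushed fully home, the nut-tool tray is drawn out to its stop, and the job is handed in. The last reading before hand-in was about 12 s, against the 43 s limit. The gripper was only shut, and nothing was pinched or lifted.

- **Carabiner tray:** I pushed the front face with the shut fingertips until it stopped moving, with the wrist force peaking at about 40 N. The final views put it at -2 mm from home, which is within the calibration error.
- **Nut-tool tray:** I hooked the fingertips behind the lip and drew it out until it stopped, peaking at about 30 N. The final views measure 108 mm out against the 110 mm stop.
- **Everything else I could see:** The carabiner and the nut tool are in their trays and the belay tray is shut. The peg, tin and bench carabiners look undisturbed, and the arm is clear at z = 0.24 m.
- **Small disagreements:** The nut-tool tray measured about 4 mm out before I pulled it, and it travelled about 104 mm, so the two fit together. One end of its lip triangulated 6 mm too high in the last scene view. The wrist view of the same lip gave x = 0.477, matching the other measurements.

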